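# Key a knurled knob collar onto a sprung lock spindle and hold it home

## Task

Pick up the knurled knob collar, put it over the upright spindle of the lock in the blue jig, turn it until the hidden keyways drop over the spindle's cross pin, and push it fully home against the spring, down onto the round flange. The job finishes while you are still holding it pushed home, ready for its set screw: do not let go. Leave the other parts on the bench where they are.

Things in the scene. Friction and masses are not known exactly. Their poses are not given: they have to be found in the camera images.
- collar: Loose knurled knob collar of satin metal, upright on the bench: round, 48 mm across (50 over its ribs), 44 mm high, 0.18 to 0.28 kg. Origin at the centre of its underside, z up along its axis. Flat closed top 4 mm thick; open below, with a bore 23 mm across and 40 mm deep that holds the keyways (see keyway).
- keyway (a point): Mouth of one of the collar's two hidden keyways, on its underside 13 mm from the axis along the collar's own +x (the other is opposite, along -x); axes as the collar's. Each is a groove 9 mm wide in the bore wall, out to 16 mm from the axis, full depth of the bore. Two red dots on the top, 18 mm from the axis, stand over them. Half a turn gives the same fit.
- lock: Fixed lock lying flat in a blue jig. Origin at the centre of the jig's underside on the bench, z up, x along its length. Jig plate 170 x 110 x 12 mm; steel case 150 x 85 mm on it, up to 30 mm above the bench; brass face plate across its +x end, up to 34 mm; at its centre a round flange 44 mm across, top at 45 mm, carrying the sprung seat and the spindle.
- flange (a point): Centre of the lock's flange top, 45 mm above the bench, on the spindle's axis; axes as the lock's. Fully home, the collar's underside rests here. The fixed steel spindle stands upright from here: 19 mm thick, top 36 mm above this point, tapering to 12 mm over its last 6 mm.
- pin (a point): Top of the spindle's cross pin on the axis, 16 mm above the flange; axes as the lock's, not the pin's. Level round pin, 5 mm thick, out to 14 mm from the axis both ways. Its direction is not given: anywhere within 0.6 rad of the lock's x axis; seen until covered, or felt by turning the collar under a light push. A collar off by over about 0.15 rad (less if pushed off-centre) rests on it; else drops.
- spring_seat (a joint): Travel in m of the yellow sprung disc (40 mm across) round the spindle's foot: 0 when free, with its top 8 mm above the flange; grows as it is pushed down, 0.008 when flush with the flange (collar home). The spring pushes up with 4 N at first and 8 N when flush, and lifts the collar again if it is let go.
- lock_cylinder: Bystander: loose brass lock cylinder, 62 x 17 x 33 mm, origin at the centre of its underside. Leave alone.
- lever_handle: Bystander: loose steel door lever handle, round foot 50 mm across (origin at its centre underneath), lever reaching 100 mm along its +x, 44 mm high. Leave alone.
- screw_box: Bystander: loose open carton 70 x 100 x 45 mm, origin at the centre of its underside. Leave alone.
- strike_plate: Bystander: loose flat steel strike plate 100 x 26 x 6 mm, origin at the centre of its underside. Leave alone.
There are look-alikes about, which are no part of the job. Of the things that look like the collar, the smaller one is meant. Several things look just like the lock: the one meant starts farthest from the robot's base.

How it is judged:
On the way:
1. the collar has been put over the spindle, above the cross pin (horizontal distance between collar and flange below 0.006 m and z of collar in the frame of flange between 0.012 and 0.055 m and angle between collar's own z axis and vertical below 0.25 rad), for 0.05 s.
At the end, for the whole second after the job is handed in: The collar is home over the pin: underside within 2 mm of the flange, axis within 4 mm of the spindle's, upright within 0.08 rad, spring seat pressed at least 6 mm, and the fingers still hold or press it there with more than 2 N; each bystander is within 30 mm of where it was (z of collar in the frame of flange between -0.003 and 0.002 m and horizontal distance between collar and flange below 0.004 m and angle between collar's own z axis and vertical below 0.08 rad and value of joint spring_seat above 0.006 m and contact force between the fingers and collar above 2 N and distance of each of lock_cylinder, lever_handle, screw_box, strike_plate from where it was at the start of the episode below 0.03 m); the arm keeps its last pose, push and grip.
It fails at once if a bystander was moved by more than 30 mm (distance of any of lock_cylinder, lever_handle, screw_box, strike_plate from where it was at the start of the episode above 0.03 m).
It also fails if it takes over 56 s, if anything falls off the work surface, if the arm or the gripper's body presses on something with over 40 N, if the wrist force passes 120 N, or if a joint passes its speed limit or range.

## Robot

A 7-joint arm with a two-finger parallel gripper is mounted at the origin on the work surface. World frame = base frame: x ahead of the robot, y to its left, z up, the work surface at z = 0. Lengths are in m, angles in rad, forces in N, time in s.
With the tool pointing down it reaches from about 0.425 to 0.825 m from the base axis. Payload 3.6 kg.
Tool frame: the origin (TCP) lies on the centre line of the jaws, within the pads' length; the fingertips stand bot.tcp_to_tips ahead of it and the grasp point (between the pads) lies 5 mm behind it (bot.tcp_to_tips is the distance from the TCP to the fingertips, in m); z points along the fingers, y is the direction in which the jaws open and shut (so a half turn about z gives the same grasp; the last joint's range is limited). The gripper opens to 93 mm and grips with 3 to 60 N. Pads are 15 mm wide; open, the fingers measure 128 mm over their backs; the gripper's body (75 mm by 188 mm) begins 65 mm behind the grasp point.
Start: joints at [1.113, 0.615, -0.013, 1.423, 0.008, 1.103, -0.04], TCP at [0.272, -0.59, 0.233] pointing down, gripper open.
Joint ranges: [-3.12, 3.12], [-0.3, 2.06], [-1.34, 1.32], [0.26, 2.42], [-1.36, 4.5], [0.01, 1.98], [-2.84, 2.84]. Speed limits (rad/s): [2.79, 2.79, 3.14, 3.14, 3.14, 3.14, 3.14].

## Interface

Orientations are given as a 3x3 rotation matrix whose columns are the frame's x, y, z axes.
In Python, from bench import monitor, get_image, get_calibration, close_job, look_for, bot gives the robot as it stands. The module is installed in compiled form; this text tells all that it offers.
- The arm moves only by the shell command python3 -m jog 'ROWS' [OPENING] [FORCE]. ROWS is JSON, a list of rows, each a list of 2 entries, a list of its own where there are three numbers: the shift along the tool's x, y, z in cm, then the turn, a rotation vector about the tool's x, y, z in rad. In form: [[[dx, dy, dz], [ax, ay, az]], ...]. A call has 1 to 12 rows; each row is the pose to reach, as a shift and turn from the pose commanded when the call began, along the tool's axes at that moment; what a row does not reach only later rows make up. A row lasts 1/12 s, in which the tool goes at most 41.7 mm and 7.16 degrees, less where a joint would pass 70% of its speed; a pose out of reach is approached as far as the arm can. A call with a gripper value outside its range is refused whole. OPENING is the finger opening in cm, from 0 to 9.3, set as the call begins (- or left out, the last holds). The fingers move at their own pace and stop on an object; FORCE is the grip in N (left out, the last holds). Time passes only in rows, so rows that repeat a pose let the fingers close. It gives the time, the measured TCP pose, the force and the opening at its end, in the units of the state.
- monitor.get_state(): the state, without advancing time (a new reading comes with each control period).
- get_image(name): name is "side" or "top"; returns the picture (420x560x3 uint8, red, green, blue); there is no depth.
- get_calibration(name): a dict with "fx", "fy", "cx", "cy" (pixels), "R" (3x3) and "t" (3): a world point X has camera coordinates R X + t. Camera axes: x right, y down, z forward; pixel columns grow to the right and rows downward; lengths in m; the calibration is good to about 2 mm. A picture is of the moment at which its call begins. get_calibration takes no time and is no camera call.
- close_job(): hands the job in, once; it reports no verdict.
Trained networks look in the newest picture that a camera, given by its name, has taken for a name from the list of things; names that differ only in an ending like _2 or _b are one class to them, and where a whole thing is asked for, a point or a joint stands for the part that bears it (a point fixed in the world has none). Each returns a list of dicts, best first, with "p" (0 to 1); they miss things now and then, are a little off and sometimes report something else, mostly with a low value. They report only what shows in the picture. A call takes as long as a camera call. They do not tell look-alikes from the thing itself.
- look_for(camera, query): "rect" ([centre column, centre row, width, height] in pixels, round what is visible of it).
The state is a dict: "t": time; "q": joint angles; "qvel": joint speeds; "joint_efforts": joint torques, N m; "eef_pos": TCP position; "orientation": TCP orientation; "contact_force": force on the tool from outside, world axes, zero at the start; "wrist_torque": the same for the moment, N m; "grip_width": finger opening in m.
Only numpy, scipy, OpenCV 4.12 (cv2) and the standard library are available. Lean on these libraries where they do the work, as an engineer would, in place of code of your own. Each camera call takes 0.05 s, during which the arm holds its last target.

## Working session

There is one attempt and no reset: what is moved stays moved. The work goes in short steps, Python scripts to look and compute and a shell command to move; the robot and the scene stay as the last step left them, time stands still between calls to the robot, and variables do not carry over. Pictures are saved under pics/ and viewed, and the job is handed in when it is done.

```bash
mkdir -p pics
python3 - <<'E'
from bench import *
import cv2
s=monitor.get_state();print({k:s[k] for k in('t','eef_pos','orientation','contact_force','grip_width')},bot.tcp_to_tips)
for n in('top','side'):
    im=get_image(n);cv2.imwrite(f'pics/{n}0.png',im[:,:,::-1]);c=get_calibration(n);print(n,c)
    for q in('collar','lock'):
        print(q,[(round(d['p'],2),[round(float(v)) for v in d['rect']]) for d in look_for(n,q)])
E
```

```text
{'t': 0.0, 'eef_pos': array([ 0.27172601, -0.58964093,  0.23149717]), 'orientation': array([[ 9.08177174e-01,  4.18584545e-01, -1.09538396e-03],
       [ 4.18585977e-01, -9.08174289e-01,  2.28917744e-03],
       [-3.65852462e-05, -2.53749106e-03, -9.99996780e-01]]), 'contact_force': array([ 0.13049988,  0.62702982, -0.37474272]), 'grip_width': 0.09295134080105699} 0.014
top {'fx': 511.3690147447272, 'fy': 511.3690147447272, 'cx': 277.9862600487112, 'cy': 209.27872153389498, 'R': array([[ 0.02667575, -0.99961817, -0.00720532],
       [-0.99146783, -0.02553687, -0.12782573],
       [ 0.12759292,  0.01055369, -0.99177047]]), 't': array([0.01167081, 0.52962718, 1.03456821])}
collar [(0.6, [345, 276, 36, 32]), (0.55, [379, 229, 26, 26])]
lock [(0.9, [162, 331, 90, 95]), (0.81, [194, 196, 82, 92])]
side {'fx': 527.4195599298733, 'fy': 527.4195599298733, 'cx': 282.85568658818335, 'cy': 206.05684300261942, 'R': array([[-0.88611496, -0.46337226, -0.00929617],
       [-0.24845848,  0.49187253, -0.83446378],
       [ 0.3912399 , -0.73712113, -0.55098438]]), 't': array([0.45978122, 0.17971876, 1.16693458])}
collar [(0.74, [344, 207, 27, 36]), (0.66, [246, 180, 9, 16])]
lock [(0.94, [333, 319, 82, 76]), (0.64, [228, 265, 75, 62]), (0.45, [226, 251, 18, 11])]
```

View pics/top0.png

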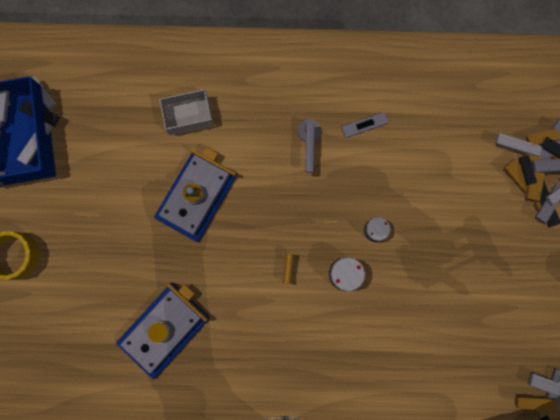

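View pics/side0.png

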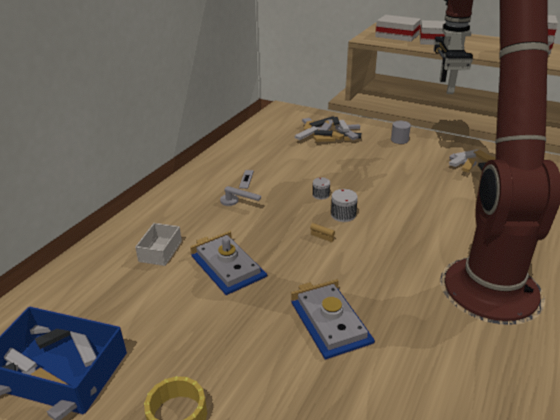

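Collar look-alikes, top view: (378,229), small, and (348,274), large, so I take the small one. Lock look-alikes: (194,196) and (158,332). The first is farther from the base and shows a spindle. Next I check both choices in close crops.

```bash
cat > h.py <<'E'
import numpy as np,cv2
from bench import *
def back(n,u,v,z):
    c=get_calibration(n);d=c['R'].T@np.array([(u-c['cx'])/c['fx'],(v-c['cy'])/c['fy'],1]);o=-c['R'].T@c['t']
    return o+d*(z-o[2])/d[2]
def proj(n,X):
    c=get_calibration(n);p=c['R']@np.asarray(X)+c['t'];return np.array([c['fx']*p[0]/p[2]+c['cx'],c['fy']*p[1]/p[2]+c['cy']])
def crop(n,im,u,v,h,k,name):
    c=im[max(0,v-h):v+h,max(0,u-h):u+h,::-1];c=cv2.resize(c,None,fx=k,fy=k,interpolation=cv2.INTER_CUBIC);return c
E
python3 - <<'E'
from h import *
t=cv2.imread('pics/top0.png')[:,:,::-1];s=cv2.imread('pics/side0.png')[:,:,::-1]
a=crop('top',t,378,229,22,9,'');b=crop('top',t,194,193,22,9,'')
c=crop('side',s,321,188,22,6,'');d=crop('side',s,228,250,22,6,'')
cv2.imwrite('pics/c1.png',np.hstack([a,b]));cv2.imwrite('pics/c2.png',np.hstack([c,d]))
print(back('top',378.5,229,.044),back('top',348,274,.05),back('top',194,192,.045),back('top',158,332,.045))
h=lambda r:(r[...,0].astype(int)>120)&(r[...,1]<80)&(r[...,2]<80)
m=h(t);n,l,st,ce=cv2.connectedComponentsWithStats(m.astype(np.uint8));print(ce[1:],st[1:,4])
E
```

```text
[ 0.49229516 -0.18232717  0.044     ] [ 0.39875303 -0.11974887  0.05      ] [0.55944807 0.2010046  0.045     ] [0.27298113 0.25982021 0.045     ]
[] []
```

View pics/c1.png

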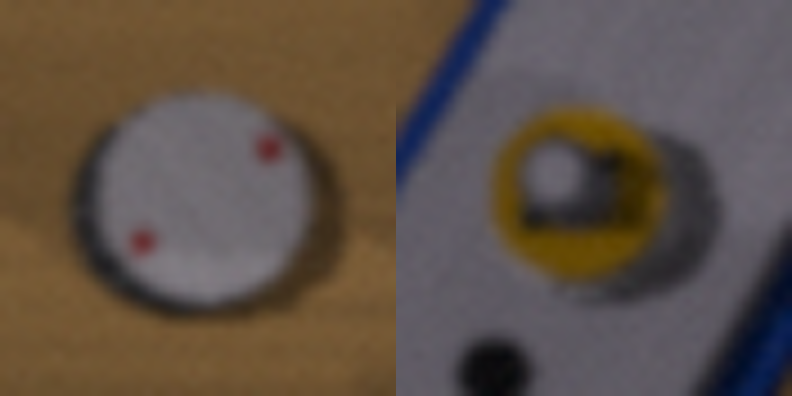

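View pics/c2.png

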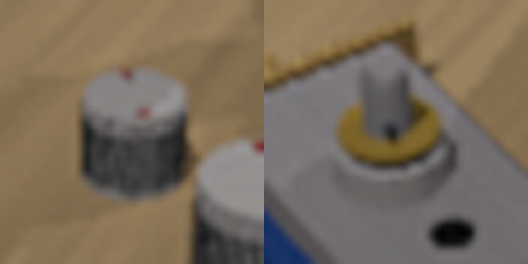

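Run:
```python
from h import *
t=cv2.imread('pics/top0.png');s=cv2.imread('pics/side0.png')
def cc(im,u,v,h,k):
    c=im[v-h:v+h,u-h:u+h];c=cv2.resize(c,None,fx=k,fy=k,interpolation=cv2.INTER_CUBIC).astype(float)
    return np.clip(c*1.6,0,255).astype(np.uint8)
cv2.imwrite('pics/p1.png',np.hstack([cc(t,194,193,14,14),cc(s,228,247,14,14)]))
a=back('top',371.4,233.3,.044);b=back('top',385.3,223.1,.044);print(a,b,(a+b)/2,np.linalg.norm(a-b),np.arctan2(*(b-a)[1::-1]))
# yellow disc fit both views z=.053
for n,im,(u,v),z in(('top',t,(194,193),.053),('side',s,(228,250),.053)):
    hsv=cv2.cvtColor(im,cv2.COLOR_BGR2HSV);m=cv2.inRange(hsv,(15,120,60),(35,255,255));mm=np.zeros_like(m);mm[v-14:v+14,u-16:u+16]=m[v-14:v+14,u-16:u+16]
    nn,l,st,ce=cv2.connectedComponentsWithStats(mm);i=1+st[1:,4].argmax()
    pts=cv2.findNonZero((l==i).astype(np.uint8));hull=cv2.convexHull(pts);e=cv2.fitEllipse(hull);print(n,st[i],e,back(n,*e[0],z))
# lock axes: jig corners via blue
hsv=cv2.cvtColor(t,cv2.COLOR_BGR2HSV);m=cv2.inRange(hsv,(105,120,40),(130,255,255));mm=np.zeros_like(m);mm[140:250,145:245]=m[140:250,145:245]
r=cv2.minAreaRect(cv2.findNonZero(mm));bx=cv2.boxPoints(r);print([back('top',*p,.012).round(3) for p in bx])
```

```text
[ 0.48304836 -0.16777703  0.044     ] [ 0.50485508 -0.19628955  0.044     ] [ 0.49395172 -0.18203329  0.044     ] 0.03589563360042881 -0.9178828904663459
top [183 183  19  19 178] ((191.89564514160156, 192.05789184570312), (18.664819717407227, 18.893205642700195), 156.7418212890625) [0.55794516 0.20392134 0.053     ]
side [219 245  16  10  87] ((226.41903686523438, 249.22763061523438), (10.861598014831543, 16.17392349243164), 88.25504302978516) [0.55608448 0.20573127 0.053     ]
[array([0.509, 0.29 , 0.012]), array([0.652, 0.217, 0.012]), array([0.599, 0.121, 0.012]), array([0.457, 0.195, 0.012])]
```

View pics/p1.png

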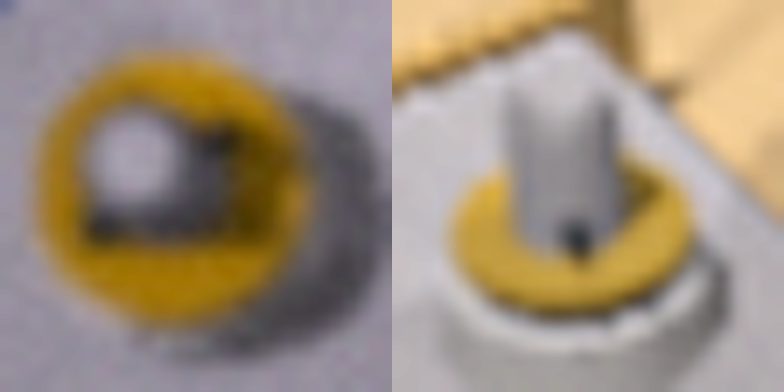

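Run:
```python
from h import *
C=np.array([.557,.2045])
for n,o in(('top',(180,179)),('side',(214,233))):
    f=lambda X:((proj(n,X)-o+.5)*14).round().astype(int)
    print(n,'seat',f([*C,.053]),'top',f([*C,.081]),'pinc',f([*C,.0585]))
    for a in(-1.1,-1.0,-.9,-.8,-.7,-.5,-.3,0):
        d=np.array([np.cos(a),np.sin(a)])*.014
        print(a,f([*(C+d),.0585]),f([*(C-d),.0585]))
```

```text
top seat [169 196] top [135 165] pinc [163 190]
-1.1 [250 149] [ 76 231]
-1.0 [245 141] [ 80 239]
-0.9 [240 133] [ 85 247]
-0.8 [234 126] [ 91 254]
-0.7 [228 120] [ 98 261]
-0.5 [212 109] [113 272]
-0.3 [195 101] [130 279]
0 [167  96] [158 284]
side seat [180 228] top [168  91] pinc [178 202]
-1.1 [186 149] [169 255]
-1.0 [178 150] [178 255]
-0.9 [169 150] [187 254]
-0.8 [161 152] [195 253]
-0.7 [153 153] [204 251]
-0.5 [137 158] [220 246]
-0.3 [123 165] [234 239]
0 [106 178] [251 226]
```

The top crop shows the small collar's top at (378,228) with red dots at (371,233) and (385,223). They are 35.9 mm apart against 36 mm stated, so this is the small one, with a keyway axis of about -0.92 rad. On the far lock, the seat is at (192,192). Pin ends at about (187,195) and (196,189) in the top crop, plus the side view, give a pin angle of about -0.95 rad. Flange centre is about (0.5575, 0.2045). I move above the collar now.

```bash
python3 -m jog '[[[3,-2.2,0],[0,0,0]],[[6.5,-4.8,0],[0,0,0]],[[10,-7.4,0],[0,0,0]],[[13.5,-10,0],[0,0,0]],[[17,-12.6,0],[0,0,0]],[[20.5,-15.2,0],[0,0,0]],[[24,-17.8,0],[0,0,0]],[[27.5,-20.4,0],[0,0,0]],[[31,-23,0],[0,0,0]],[[34.5,-25.6,0],[0,0,0]],[[37.25,-27.73,0],[0,0,0]],[[37.25,-27.73,0],[0,0,0]]]' 9.3 30
python3 -m jog '[[[0,0,0],[0,0,0]],[[0,0,0],[0,0,0]]]'
cat >> h.py <<'E'
def st(T=None):
    s=monitor.get_state();R=s['orientation'];print('t',round(s['t'],2),'p',s['eef_pos'].round(4),'yaw_y',round(float(np.arctan2(R[1,1],R[0,1])),3),'tilt',R[:2,2].round(4),'F',s['contact_force'].round(1),'M',s['wrist_torque'].round(2),'w',round(s['grip_width'],4),'q',np.round(s['q'],2))
    if T is not None: print('shift cm',(R.T@(np.array(T)-s['eef_pos'])*100).round(2))
E
python3 -c "
from h import *
st([.4938,-.182,.026])"
```

```text
t: 1.3
eef_pos: [0.498, -0.1738, 0.233]
orientation: [[0.903, 0.429, 0.003], [0.429, -0.903, 0.005], [0.005, -0.003, -1.0]]
contact_force: [0.7, 0.3, -0.8]
grip_width: 0.0928
t: 1.47
eef_pos: [0.4941, -0.1829, 0.2326]
orientation: [[0.908, 0.419, -0.001], [0.419, -0.908, -0.001], [-0.001, 0.001, -1.0]]
contact_force: [-1.3, -0.8, -0.7]
grip_width: 0.0933
t 1.47 p [ 0.4941 -0.1829  0.2326] yaw_y -1.138 tilt [-0.0005 -0.0009] F [-1.3 -0.8 -0.7] M [-0.08  0.04 -0.01] w 0.0933 q [ 0.36  0.42 -0.07  1.78  0.04  0.94 -0.86]
shift cm [ 0.03 -0.11 20.66]
```

```bash
python3 -m jog '[[[0,0,3],[0,0,0]],[[0,0,6],[0,0,0]],[[0,0,9],[0,0,0]],[[0,0,12],[0,0,0]],[[0,0,14.5],[0,0,0]],[[0,0,16.5],[0,0,0]],[[0,0,18],[0,0,0]],[[0,0,19.3],[0,0,0]],[[0,0,20.2],[0,0,0]],[[0,0,20.6],[0,0,0]],[[0,0,20.6],[0,0,0]],[[0,0,20.6],[0,0,0]]]' >/dev/null
python3 -c "
from h import *
st([.4938,-.182,.026])
im=get_image('side');cv2.imwrite('pics/g1.png',cv2.resize(im[140:240,270:400,::-1],None,fx=5,fy=5,interpolation=cv2.INTER_CUBIC))"
```

```text
t 2.47 p [ 0.4942 -0.1837  0.0271] yaw_y -1.14 tilt [ 0.0005 -0.0007] F [0.2 0.  0.5] M [ 0.02 -0.02  0.02] w 0.093 q [ 0.34  0.73 -0.05  1.97  0.07  0.45 -0.89]
shift cm [ 0.03 -0.17  0.11]
```

View pics/g1.png

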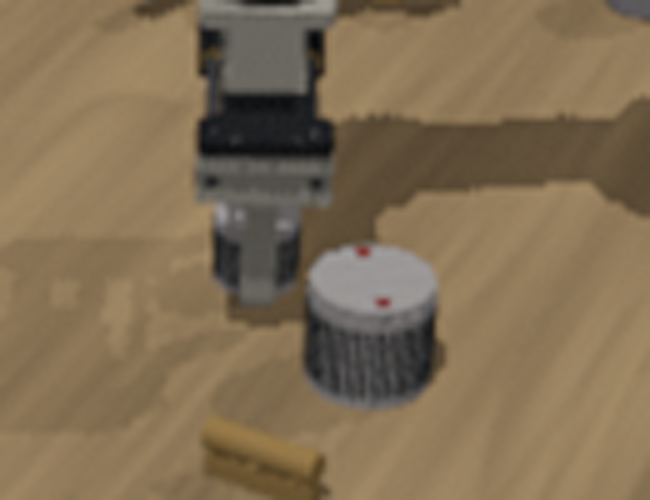

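The side view shows the near finger (column 258 in the crop) centred on the small collar (215–300). I close the jaws.

```bash
python3 -m jog '[[[0,0,0],[0,0,0]],[[0,0,0],[0,0,0]],[[0,0,0],[0,0,0]],[[0,0,0],[0,0,0]],[[0,0,0],[0,0,0]],[[0,0,0],[0,0,0]],[[0,0,0],[0,0,0]],[[0,0,0],[0,0,0]]]' 3.5 30
python3 -m jog '[[[0,0,0],[0,0,0]],[[0,0,0],[0,0,0]]]'
python3 -c "
from h import *
st()"
```

```text
t: 3.18
eef_pos: [0.4946, -0.1829, 0.0267]
orientation: [[0.908, 0.418, 0.001], [0.418, -0.908, -0.0], [0.001, 0.001, -1.0]]
contact_force: [0.1, -1.0, 1.1]
grip_width: 0.0484
t: 3.35
eef_pos: [0.4946, -0.1829, 0.0267]
orientation: [[0.908, 0.418, 0.001], [0.418, -0.908, -0.0], [0.001, 0.001, -1.0]]
contact_force: [1.4, -1.7, -0.5]
grip_width: 0.048
t 3.35 p [ 0.4946 -0.1829  0.0267] yaw_y -1.139 tilt [ 0.0008 -0.0004] F [ 1.4 -1.7 -0.5] M [-0.22 -0.18 -0.  ] w 0.048 q [ 0.34  0.73 -0.05  1.97  0.07  0.45 -0.89]
```

```bash
python3 -m jog '[[[0,0,-1],[0,0,0]],[[0,0,-3],[0,0,0]],[[0,0,-6],[0,0,0]],[[0,0,-9],[0,0,0]],[[0,0,-12],[0,0,0]],[[0,0,-14],[0,0,0]],[[0,0,-15],[0,0,0]],[[0,0,-15],[0,0,0]],[[0,0,-15],[0,0,0]],[[0,0,-15],[0,0,0]]]'
python3 -c "
from h import *
st([.5575,.2045,.145])
im=get_image('side');cv2.imwrite('pics/g2.png',cv2.resize(im[80:240,230:400,::-1],None,fx=4,fy=4,interpolation=cv2.INTER_CUBIC))"
```

```text
t: 4.18
eef_pos: [0.4929, -0.1821, 0.1751]
orientation: [[0.908, 0.419, -0.004], [0.419, -0.908, 0.001], [-0.003, -0.003, -1.0]]
contact_force: [-0.2, -0.3, -2.5]
grip_width: 0.048
t 4.18 p [ 0.4929 -0.1821  0.1751] yaw_y -1.139 tilt [-0.0038  0.0013] F [-0.2 -0.3 -2.5] M [ 0.04 -0.01  0.01] w 0.048 q [ 0.36  0.49 -0.07  1.85  0.05  0.8  -0.87]
shift cm [ 22.06 -32.39   3.03]
```

View pics/g2.png

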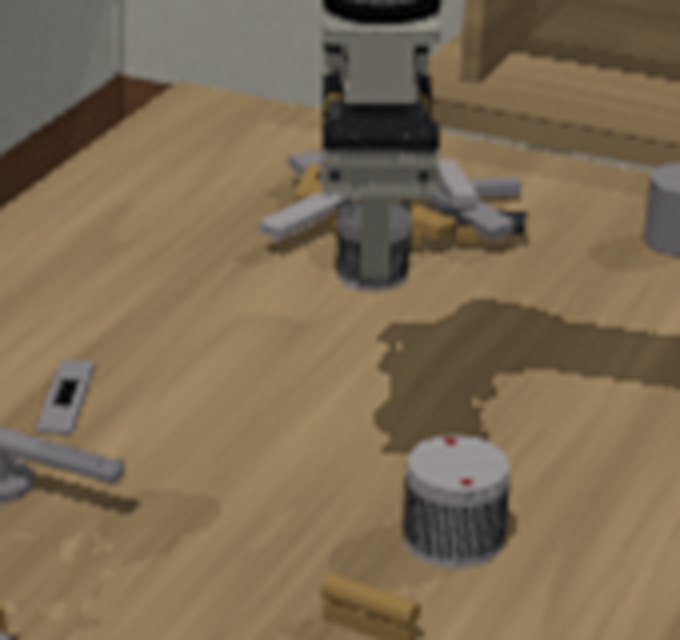

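The collar is held and hanging straight. Next I carry it over the lock.

```bash
python3 -m jog '[[[1,-1.5,0],[0,0,0]],[[3,-4.4,0],[0,0,0]],[[5,-7.4,0],[0,0,0]],[[7,-10.3,0],[0,0,0]],[[9.2,-13.6,0],[0,0,0]],[[11.4,-16.8,0],[0,0,0]],[[13.6,-20.1,0],[0,0,0]],[[15.8,-23.3,0],[0,0,0]],[[18,-26.6,0],[0,0,0]],[[20,-29.5,0],[0,0,0]],[[21.4,-31.6,0],[0,0,0]],[[22,-32.5,0],[0,0,0]]]' > /dev/null
python3 -m jog '[[[0,0,0],[0,0,0]],[[0,0,0],[0,0,0]],[[0,0,0],[0,0,0]],[[0,0,0],[0,0,0]]]' >/dev/null
python3 -c "
from h import *
st([.5575,.2045,.128])
for n in('side','top'):
  im=get_image(n);cv2.imwrite(f'pics/{n}2.png',im[:,:,::-1]);a=im[150:290,160:310] if n=='side' else im[110:250,110:260]
  cv2.imwrite(f'pics/{n}2c.png',cv2.resize(a[:,:,::-1],None,fx=5,fy=4*1.25,interpolation=cv2.INTER_CUBIC))
  print(n,[(round(d['p'],2),np.round(d['rect'],1)) for d in look_for(n,'collar')])
"
```

```text
t 5.57 p [0.5583 0.2012 0.1764] yaw_y -1.143 tilt [-0.0007 -0.0023] F [ 0.2 -0.3 -2.2] M [ 0.    0.02 -0.05] w 0.0479 q [-0.34  0.59 -0.07  1.66  0.05  0.9  -1.57]
shift cm [ 0.08 -0.34  4.84]
side [(0.79, array([223.6, 209.6,  28. ,  24.2])), (0.57, array([342.6, 204.9,  28.1,  32. ]))]
top [(0.69, array([187.8, 186.5,  17.5,  16.4])), (0.59, array([345.1, 274.4,  38.6,  35.9]))]
```

View pics/side2c.png

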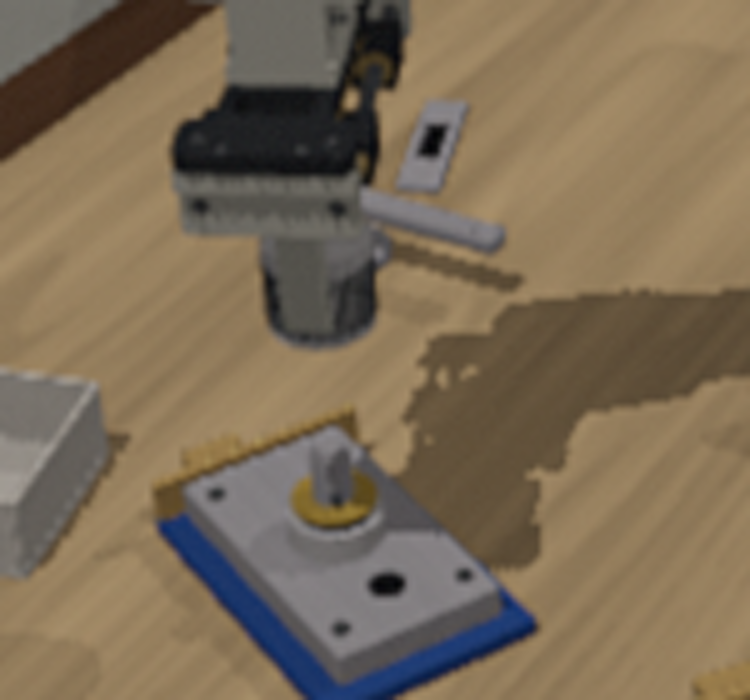

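View pics/top2c.png

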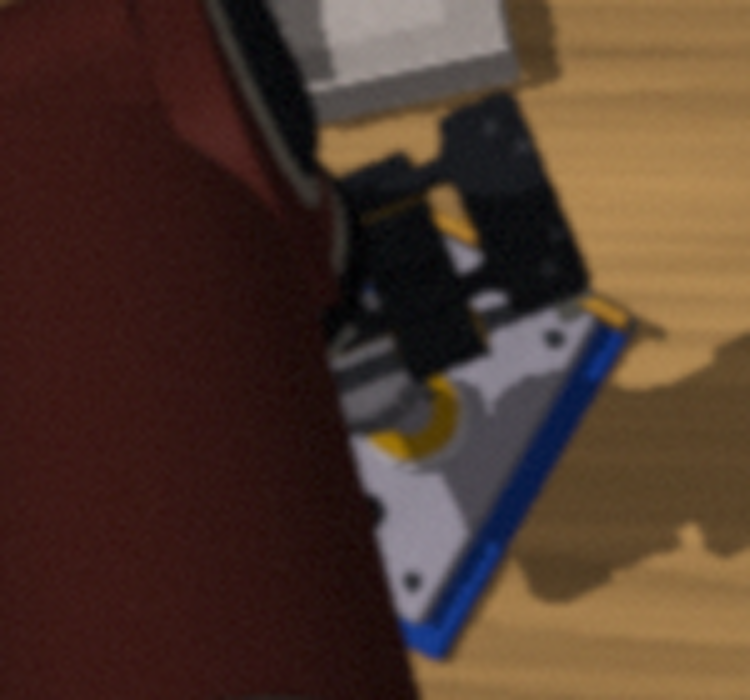

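Run:
```python
from h import *
p=[.5583,.2012]
print(proj('side',[*p,.150]),proj('side',[*p,.172]),'C',proj('side',[.5575,.2045,.081]),proj('side',[.5575,.2045,.053]))
im=cv2.imread('pics/side2.png')
a=np.hstack([im[198:222,208:240],im[232:256,210:242]])
cv2.imwrite('pics/s2e.png',cv2.resize(a,None,fx=12,fy=12,interpolation=cv2.INTER_CUBIC))
```

```text
[223.66222802 212.8183972 ] [222.93965194 204.41374511] C [225.33796802 238.95164486] [226.18821729 248.75630133]
```

View pics/s2e.png

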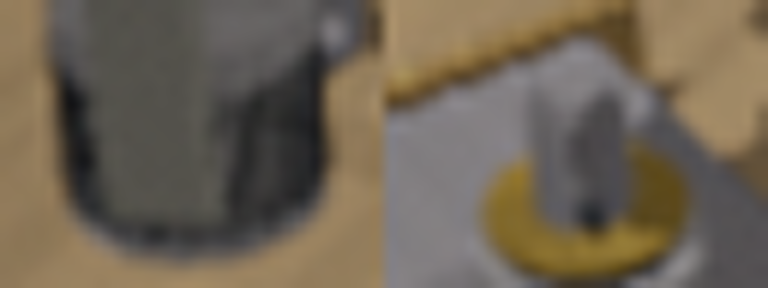

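```bash
python3 -m jog '[[[0.08,-0.34,1],[0,0,0.03]],[[0.08,-0.34,3],[0,0,0.03]],[[0.08,-0.34,4.6],[0,0,0.03]],[[0.08,-0.34,5.6],[0,0,0.03]],[[0.08,-0.34,6],[0,0,0.03]],[[0.08,-0.34,6],[0,0,0.03]],[[0.08,-0.34,6],[0,0,0.03]],[[0.08,-0.34,6],[0,0,0.03]]]' > /dev/null
python3 -c "
from h import *
st([.5575,.2045,.1165])
im=get_image('side');cv2.imwrite('pics/side3.png',cv2.resize(im[205:265,185:265,::-1],None,fx=8,fy=8,interpolation=cv2.INTER_CUBIC));st([.5575,.2045,.1165])
"
```

```text
t 6.43 p [0.5582 0.2084 0.1177] yaw_y -1.169 tilt [0.0021 0.0009] F [ 0.2  0.3 -2.1] M [ 0.03 -0.04  0.02] w 0.048 q [-0.36  0.66 -0.06  1.72  0.05  0.77 -1.61]
shift cm [-0.22  0.33  0.12]
t 6.48 p [0.5582 0.2084 0.1178] yaw_y -1.169 tilt [0.0022 0.0009] F [ 0.7  0.6 -2.3] M [-0.01 -0.02  0.06] w 0.0481 q [-0.36  0.66 -0.06  1.72  0.05  0.77 -1.61]
shift cm [-0.21  0.33  0.13]
```

View pics/side3.png

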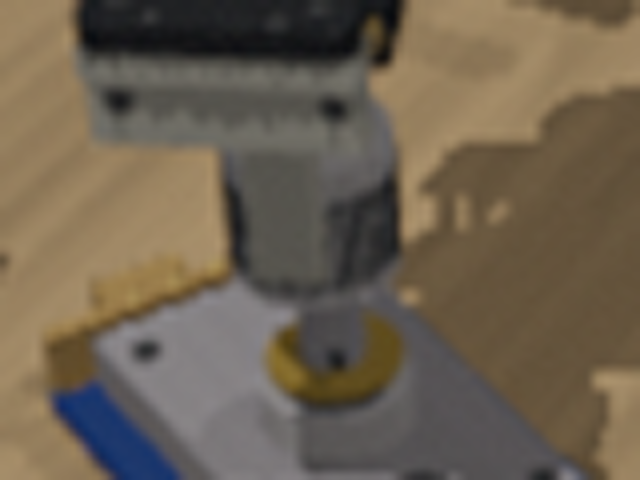

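```bash
for i in 1 2 3; do python3 -m jog '[[[0,0,0],[0,0,0]],[[0,0,0],[0,0,0]]]' >/dev/null
python3 -c "
from h import *
st([.5575,.2045,.1165])"; done
```

```text
t 6.65 p [0.5577 0.2083 0.1174] yaw_y -1.169 tilt [0.0012 0.0005] F [ 0.4 -0.1 -1.4] M [-0.01  0.   -0.  ] w 0.0481 q [-0.36  0.66 -0.06  1.72  0.05  0.77 -1.61]
shift cm [-0.17  0.34  0.09]
t 6.82 p [0.5574 0.2081 0.1169] yaw_y -1.169 tilt [0.0003 0.0002] F [ 0.2  0.1 -1.7] M [0.03 0.02 0.03] w 0.0478 q [-0.36  0.66 -0.06  1.72  0.05  0.77 -1.61]
shift cm [-0.14  0.34  0.04]
t 6.98 p [0.5573 0.2081 0.1167] yaw_y -1.169 tilt [-0.      0.0001] F [-0.6  0.5 -2.3] M [ 0.04  0.02 -0.01] w 0.0483 q [-0.36  0.66 -0.06  1.72  0.05  0.77 -1.61]
shift cm [-0.13  0.34  0.02]
```

```bash
python3 -m jog '[[[-0.13,0.34,0],[0,0,0]],[[-0.13,0.34,0],[0,0,0]],[[-0.13,0.34,0],[0,0,0]],[[-0.13,0.34,0],[0,0,0]],[[-0.13,0.34,0],[0,0,0]],[[-0.13,0.34,0],[0,0,0]]]' >/dev/null
python3 -c "
from h import *
st([.5575,.2045,.1165])
im=get_image('side');cv2.imwrite('pics/side4.png',cv2.resize(im[215:260,205:250,::-1],None,fx=13,fy=13,interpolation=cv2.INTER_CUBIC));st([.5575,.2045,.1165])
for z in(.053,.065,.081,.09,.1):print(z,(proj('side',[.5575,.2045,z])-[205,215]+.5)*13)
"
```

```text
t 7.48 p [0.5575 0.2046 0.1167] yaw_y -1.169 tilt [0.0001 0.0002] F [ 0.4 -0.4 -2.6] M [ 0.02 -0.02 -0.02] w 0.0477 q [-0.35  0.66 -0.06  1.72  0.05  0.76 -1.6 ]
shift cm [-0.    0.01  0.02]
t 7.53 p [0.5575 0.2046 0.1167] yaw_y -1.169 tilt [0.     0.0002] F [ 0.2 -0.5 -2.1] M [ 0.03 -0.03  0.01] w 0.048 q [-0.35  0.66 -0.06  1.72  0.05  0.76 -1.6 ]
shift cm [-0.    0.01  0.02]
0.053 [281.94682476 445.33191734]
0.065 [277.2445663  391.10778507]
0.081 [270.89358426 317.87138313]
0.09 [267.27962067 276.19693214]
0.1 [263.22845697 229.48090437]
```

View pics/side4.png

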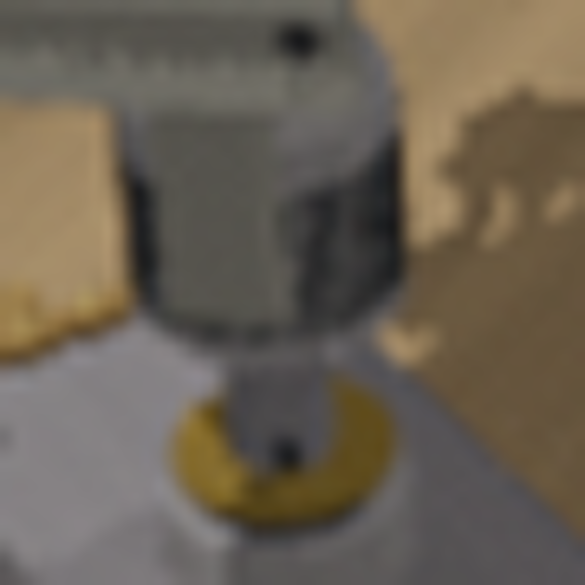

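Settled. The collar centre is at crop column 265 (predicted 265), and the spindle sits about 0.25 px to the right, roughly 0.5 mm. I shift by that much and lower over the spindle tip.

```bash
python3 -m jog '[[[-0.05,0,0.3],[0,0,0]],[[-0.05,0,0.6],[0,0,0]],[[-0.05,0,0.9],[0,0,0]],[[-0.05,0,1.2],[0,0,0]],[[-0.05,0,1.5],[0,0,0]],[[-0.05,0,1.8],[0,0,0]],[[-0.05,0,1.8],[0,0,0]],[[-0.05,0,1.8],[0,0,0]],[[-0.05,0,1.8],[0,0,0]]]' >/dev/null
python3 -c "
from h import *
st([.5571,.2044,.0915])"
```

```text
t 8.28 p [0.5574 0.2041 0.0987] yaw_y -1.169 tilt [ 0.0007 -0.    ] F [ 0.7  0.7 -3.2] M [-0.09 -0.36  0.04] w 0.0479 q [-0.35  0.68 -0.06  1.74  0.05  0.72 -1.61]
shift cm [-0.02 -0.04  0.72]
```

```bash
python3 -m jog '[[[0,0,0.2],[0,0,0]],[[0,0,0.4],[0,0,0]],[[0,0,0.6],[0,0,0]],[[0,0,0.8],[0,0,0]],[[0,0,0.8],[0,0,0]],[[0,0,0.8],[0,0,0]],[[0,0,0.8],[0,0,0]]]' >/dev/null
python3 -c "
from h import *
st([.5571,.2044,.0915])"
```

```text
t 8.87 p [0.5575 0.2042 0.0906] yaw_y -1.169 tilt [0.0009 0.0001] F [ 2.  -0.2 -3.5] M [-0.08 -0.63  0.05] w 0.0481 q [-0.35  0.69 -0.06  1.74  0.05  0.71 -1.61]
shift cm [-0.03 -0.03 -0.09]
```

Slight +x push from the spindle, so I ease 1 mm in +x and compare the moment.

```bash
python3 -m jog '[[[0.09,0.04,0],[0,0,0]],[[0.09,0.04,0],[0,0,0]],[[0.09,0.04,0],[0,0,0]],[[0.09,0.04,0],[0,0,0]]]' >/dev/null
python3 -c "
from h import *
st()"
python3 -m jog '[[[0.09,0.04,0],[0,0,0]],[[0.09,0.04,0],[0,0,0]],[[0.09,0.04,0],[0,0,0]],[[0.09,0.04,0],[0,0,0]]]' >/dev/null
python3 -c "
from h import *
st()"
```

```text
t 9.2 p [0.5576 0.2042 0.0906] yaw_y -1.169 tilt [-0.0008 -0.0002] F [ 0.1  0.1 -3.7] M [-0.09 -0.3  -0.01] w 0.048 q [-0.35  0.7  -0.06  1.74  0.05  0.71 -1.61]
t 9.53 p [0.5585 0.2044 0.0906] yaw_y -1.169 tilt [-0.0011  0.    ] F [ 0.9 -0.3 -1.4] M [ 0.03  0.03 -0.01] w 0.048 q [-0.35  0.7  -0.06  1.74  0.05  0.71 -1.61]
```

```bash
python3 -m jog '[[[0.05,0.02,0.1],[0,0,0]],[[0.05,0.02,0.2],[0,0,0]],[[0.05,0.02,0.3],[0,0,0]],[[0.05,0.02,0.4],[0,0,0]],[[0.05,0.02,0.5],[0,0,0]],[[0.05,0.02,0.6],[0,0,0]],[[0.05,0.02,0.6],[0,0,0]],[[0.05,0.02,0.6],[0,0,0]]]' >/dev/null
python3 -c "
from h import *
st()"
```

```text
t 10.2 p [0.5595 0.2043 0.0846] yaw_y -1.169 tilt [-0.0002  0.    ] F [ 0.3 -0.2 -2.9] M [ 0.04 -0.01  0.04] w 0.0481 q [-0.35  0.71 -0.05  1.74  0.06  0.7  -1.61]
```

No contact at an underside height of about 58 mm, below the pin top at 61 mm, so the keyways seem to be on the pin. I continue to the seat.

```bash
python3 -m jog '[[[0,0,0.15],[0,0,0]],[[0,0,0.3],[0,0,0]],[[0,0,0.45],[0,0,0]],[[0,0,0.6],[0,0,0]],[[0,0,0.75],[0,0,0]],[[0,0,0.9],[0,0,0]],[[0,0,0.9],[0,0,0]],[[0,0,0.9],[0,0,0]],[[0,0,0.9],[0,0,0]]]' - 45 >/dev/null
python3 -c "
from h import *
st()
im=get_image('side');cv2.imwrite('pics/side5.png',cv2.resize(im[210:275,195:260,::-1],None,fx=9,fy=9,interpolation=cv2.INTER_CUBIC))"
```

```text
t 10.95 p [0.5596 0.2043 0.076 ] yaw_y -1.169 tilt [0.0003 0.0001] F [-1.9 -0.7  4.1] M [-0.15  0.42 -0.03] w 0.048 q [-0.35  0.72 -0.05  1.74  0.06  0.68 -1.61]
```

View pics/side5.png

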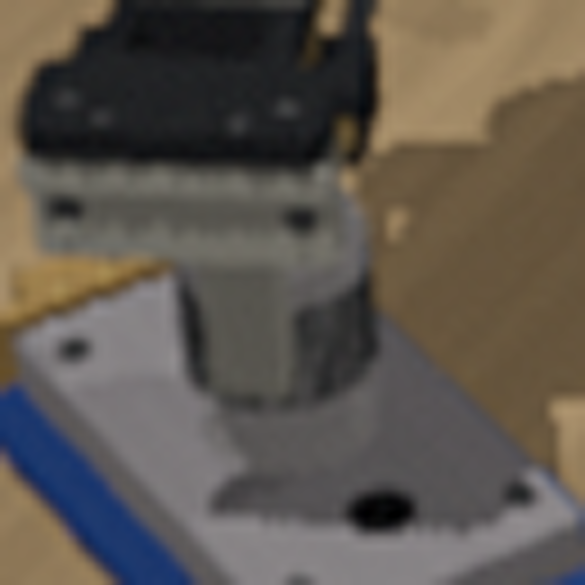

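The seat is engaged: the upward change of about 6.6 N fits the spring at about 5 mm. There is a slight side load of -2 N in x, so I centre by -0.7 mm and press home.

```bash
python3 -m jog '[[[-0.07,-0.03,0],[0,0,0]],[[-0.07,-0.03,0],[0,0,0]],[[-0.07,-0.03,0.1],[0,0,0]],[[-0.07,-0.03,0.2],[0,0,0]],[[-0.07,-0.03,0.3],[0,0,0]],[[-0.07,-0.03,0.4],[0,0,0]],[[-0.07,-0.03,0.4],[0,0,0]],[[-0.07,-0.03,0.4],[0,0,0]],[[-0.07,-0.03,0.4],[0,0,0]],[[-0.07,-0.03,0.4],[0,0,0]]]' - 45 >/dev/null
python3 -c "
from h import *
st()"
```

```text
t 11.83 p [0.5595 0.2043 0.072 ] yaw_y -1.169 tilt [0.0016 0.0003] F [ 0.  -1.   5.1] M [-0.21 -0.02  0.06] w 0.0478 q [-0.35  0.72 -0.05  1.75  0.06  0.67 -1.61]
```

```bash
python3 -m jog '[[[0,0,0.1],[0,0,0]],[[0,0,0.15],[0,0,0]],[[0,0,0.15],[0,0,0]],[[0,0,0.15],[0,0,0]],[[0,0,0.15],[0,0,0]]]' >/dev/null
python3 -c "
from h import *
st()"
```

```text
t 12.25 p [0.5596 0.2043 0.0717] yaw_y -1.169 tilt [0.0019 0.0004] F [-1.5 -2.2 12.8] M [-0.32  0.4   0.07] w 0.0477 q [-0.35  0.72 -0.05  1.75  0.06  0.67 -1.61]
```

```bash
python3 -m jog '[[[0,0,0.05],[0,0,0]],[[0,0,0.05],[0,0,0]],[[0,0,0.05],[0,0,0]],[[0,0,0.05],[0,0,0]],[[0,0,0.05],[0,0,0]],[[0,0,0.05],[0,0,0]]]' >/dev/null
python3 -c "
from h import *
st()
im=get_image('side');cv2.imwrite('pics/side6.png',im[:,:,::-1]);cv2.imwrite('pics/side6c.png',cv2.resize(im[210:275,195:260,::-1],None,fx=9,fy=9,interpolation=cv2.INTER_CUBIC));st()
for z in(.045,.053):print(z,(proj('side',[.5587,.2043,z])-[195,210]+.5)*9, (proj('side',[.5587-.021*.391*0,.2043,z])))
for z in(.045,.053):
  d=np.array([-.391,.737])/.8344*.024
  print('front bottom edge',z,(proj('side',[.5587+d[0],.2043+d[1],z])-[195,210]+.5)*9)
im=get_image('top');cv2.imwrite('pics/top6.png',im[:,:,::-1])
"
```

```text
t 12.75 p [0.5596 0.2043 0.0717] yaw_y -1.169 tilt [0.002  0.0005] F [-2.7 -2.2 13.8] M [-0.43  0.6   0.01] w 0.048 q [-0.35  0.72 -0.05  1.75  0.06  0.67 -1.61]
t 12.8 p [0.5596 0.2043 0.0717] yaw_y -1.169 tilt [0.002  0.0004] F [-2.2 -2.5 14.6] M [-0.39  0.59  0.01] w 0.0476 q [-0.35  0.72 -0.05  1.75  0.06  0.67 -1.61]
0.045 [283.79590179 376.34129201] [226.03287798 251.31569911]
0.053 [281.63352919 351.54902148] [225.79261435 248.56100239]
front bottom edge 0.045 [275.76016884 435.92861484]
front bottom edge 0.053 [273.53140168 410.93913266]
```

View pics/side6c.png

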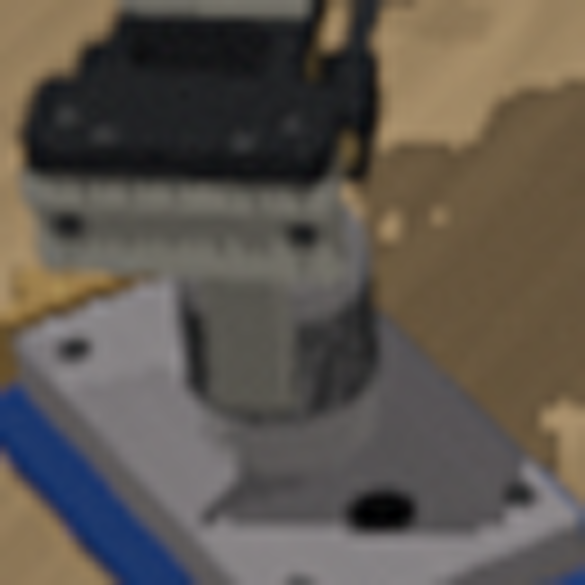

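View pics/side6.png

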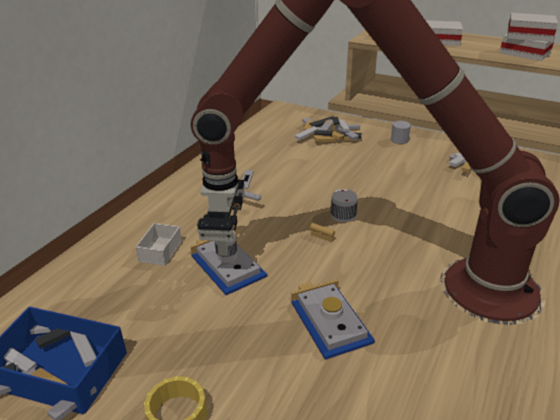

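Run:
```python
from h import *
s0=cv2.imread('pics/side0.png');s6=cv2.imread('pics/side6.png')
d=np.array([-.391,.737])/.8344*.0245
def box(im,C,z):
    e=proj('side',[C[0]+d[0],C[1]+d[1],z]);u,v=np.round(e).astype(int)
    c=cv2.resize(im[v-14:v+14,u-14:u+14],None,fx=14,fy=14,interpolation=cv2.INTER_CUBIC)
    y=int((e[1]-(v-14)+.5)*14);c[y,::8]=(0,0,255);return c
cv2.imwrite('pics/b.png',np.hstack([box(s0,(.494,-.182),0),box(s6,(.559,.2043),.045)]))
```

```text
(no output)
```

View pics/b.png

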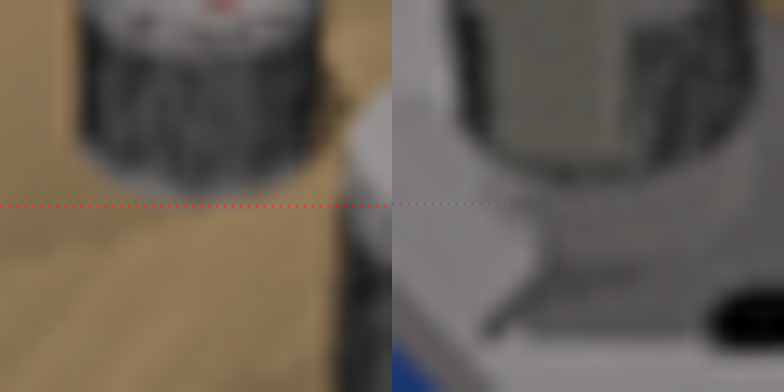

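The stop is stiff: force rose by about 9 N in under 1 mm, where the spring alone gives 0.5 N/mm. The height matches the flange, and the bystanders in the side view are where they started. I hand in while holding.

```bash
python3 -c "
from h import *
st();print(close_job());st()"
```

```text
t 12.85 p [0.5595 0.2043 0.0717] yaw_y -1.169 tilt [0.002  0.0004] F [-2.2 -1.8 14.1] M [-0.43  0.59  0.08] w 0.0481 q [-0.35  0.72 -0.05  1.75  0.06  0.67 -1.61]
the job is handed in; nothing more can be done
None
the job is handed in; nothing more can be done
```

I picked up the smaller collar, put it over the spindle of the farther lock and turned it 0.03 rad to match the pin. I then pushed it home and handed in at 12.85 s, still gripping it at 45 N. The hand-in gives no verdict, so what follows rests on my own checks.

**Pin:** the collar passed the pin's height with no contact force, so the keyways went over it at the first try.

**Fully home:**
- **Height:** the underside is at about 45.2 mm, worked out from the tool height; the flange is at 45 mm.
- **Push:** the collar met a stiff stop above the spring. The wrist read 14 N upward at the end, where the spring alone would give about 5.5 N. The tool is tilted only 0.002 rad, and the opening is steady at 48 mm.

**Weaker checks:**
- **Side view:** the collar's lower edge looked about 1 mm higher than expected, after allowing for a similar offset in the first picture. That is within the camera's accuracy of about 2 mm and the 2 mm allowed.
- **Side load:** about 2–3 N remains because the collar sits slightly off centre, by 1–2 mm as I estimate it.
- **Bystanders:** I saw nothing disturbed in the last side view, but I did not measure their positions again.

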